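# Push a micro-injector barrel home in its V-groove cradle and fold the clamp over it

## Task

The steel injector barrel lies in the V-groove of the cradle, not yet home. Without lifting it out, push it gently along the groove into the hood, past the drag of the spring leaf, until its front end really touches the hidden end stop, without shifting the stop; then fold the clamp arm fully down over the barrel, leave the barrel against the stop and do not disturb the other things on the bench.

Things in the scene. Friction and masses are not known exactly. Their poses are not given: they have to be found in the camera images.
- cradle: Aluminium cradle fixed to the bench, 245 mm long, base 84 mm wide. Origin on the bench below the groove's centre line, under the hood's mouth; x = along the groove, into the hood (the way to push), y across, z up. The 90-degree V-groove runs from x = -150 to +95 mm, bottom line 14 mm and top edges 38 mm above the bench, 48 mm wide at the top; too deep for gripping the barrel's sides.
- groove_mouth (a point): The hood's mouth, on the lying barrel's axis, 27 mm above the bench. The grey hood covers x = 0 to 99 mm, 70 mm wide, top 64 mm above the bench. Inside, unseen: a sprung leaf meets the barrel's front 20 to 30 mm in, and the drag from there on is 2 to 6 N; it is not the stop. The steel end stop is set 46 to 68 mm in, held by friction: more than about 20 N shifts it.
- barrel_tail (a point): Centre of the rear end face (the end to push, away from the hood) of the loose steel injector barrel: a plain cylinder 18 mm in diameter, 100 mm long, 0.13 to 0.21 kg, dark rings near its rear end. Its x axis points to its front end. In the groove its top is 2 mm below the groove's edges. Let go, it stays where it is. A fingertip 20 mm wide meets the walls some 12 mm above the groove's bottom.
- barrel_front (a point): Centre of the front end face of the barrel (the end towards the hood, which is to meet the stop), 100 mm ahead of the rear end.
- clamp (a joint): Angle of the clamp arm, rad: 0 = folded fully down, level across the groove, keeping the barrel from lifting (about 1 mm clear of it); starts at 2.1 to 2.5, leaning back outwards on the cradle's -y side. Light friction holds it at any angle; about 1 to 1.5 N at mid-arm moves it. Its hinge axis runs parallel to the groove at x = -15, y = -38 mm, 46 mm above the bench, in the cradle's frame.
- clamp_tip (a point): Free end of the clamp arm, a steel bar 13 mm wide, 7 mm thick, reaching 63 mm from its hinge; the point is in the middle of the bar's thickness.
Mind the look-alikes: they are no part of the job. Leave any orange look-alike of the part that bears barrel_tail alone.

How it is judged (in metres and radians):
On the way, in this order (a step that is already met when the one before it is completed fails the run):
1. the barrel's front end is against the stop while the clamp is still open (distance between barrel_front and stop_face below 0.0015 m and value of joint clamp above 1 rad), for 0.1 s.
2. the clamp arm is folded fully down (value of joint clamp below 0.08 rad), for 0.2 s.
At the end, for the whole second after the job is handed in: The barrel lies in the groove at rest with its front end within 1.8 mm of the stop's face, and the clamp arm is folded down to within 0.08 rad of fully closed (distance between barrel_front and stop_face below 0.0018 m and value of joint clamp below 0.08 rad and angle between the x axis of barrel and the x axis of cradle, either way round below 0.05 rad and linear speed of barrel below 0.01 m/s); the robot touches nothing.
It fails at once if the end stop is shoved more than 3 mm from where it was set (distance of stop_face from where it was at the start of the episode above 0.003 m).
It fails at once if the barrel is lifted out of the groove (more than 12 mm up) (z of barrel_front in the frame of cradle above 0.0387 m).
It fails at once if another thing on the bench is moved more than 30 mm (distance of any of dish, driver, flask, tip_box, tube_rack, spray, marker from where it was at the start of the episode above 0.03 m).
It also fails if it takes over 48 s, if anything falls off the work surface, if the arm or the gripper's body presses on something with over 40 N, if the wrist force passes 120 N, or if a joint passes its speed limit or range.

## Robot

A 6-joint arm with a two-finger parallel gripper is mounted at the origin on the work surface. World frame = base frame: x ahead of the robot, y to its left, z up, the work surface at z = 0. Lengths are in mm, angles in rad, forces in N, time in s.
With the tool pointing down it reaches from about 350 to 975 mm from the base axis. Payload 7.1 kg.
Tool frame: the origin (TCP) lies on the mounting face of the last link; the fingertips stand 182 mm ahead of it and the grasp point (between the pads) lies 163 mm ahead of it (ctrl.finger_overhang is the distance from the TCP to the fingertips, in mm); z points along the fingers, y is the direction in which the jaws open and shut (so a half turn about z gives the same grasp; the last joint's range is limited). The gripper opens to 88 mm and grips with 3 to 60 N. Pads are 20 mm wide; open, the fingers measure 115 mm over their backs; the gripper's body (75 mm by 178 mm) begins 61 mm behind the grasp point.
Start: joints at [1.179, 0.423, 1.63, -0, 1.089, -0.019], TCP at [227.609, 582.066, 404.675] pointing down, gripper open.
Joint ranges: [-3, 3], [-0.9, 2.11], [0.09, 2.58], [-1.31, 4.45], [0.11, 2.69], [-2.54, 2.54]. Speed limits (rad/s): [2.39, 2.39, 3.01, 3.14, 3.14, 3.14].

## Interface

Orientations are given as a rotation vector (axis times angle).
In Python, from workcell import ctrl, viewer, recognise gives the robot as it stands.
- The arm moves only by the shell command python3 -m handwheel 'ROWS'. ROWS is JSON, a list of rows, each an object of numbers: "gripper": the closure, from 0 (fully open) to 1 (shut); "tx", "ty", "tz": the shift along the tool's x, y, z in m; "rx", "ry", "rz": the turn, a rotation vector about the tool's x, y, z in degrees. In form: [{"gripper": .., "tx": .., "ty": .., "tz": .., "rx": .., "ry": .., "rz": ..}, ...]. A call has 1 to 8 rows; each row shifts and turns the commanded pose from where the row before left it, along the tool's axes as they then stand; what a row does not reach is not made up. A row lasts 1/8 s, in which the tool goes at most 62.5 mm and 10.7 degrees, less where a joint would pass 70% of its speed; a pose out of reach is approached as far as the arm can. A call with a gripper value outside its range is refused whole. The fingers move at their own pace and stop on an object; the grip force is fixed at half the most. Time passes only in rows, so rows that do not move let the fingers close. It gives the time, the measured TCP pose, the force and the opening at its end, in the units of the state.
- ctrl.get_obs(): the state, without advancing time (a new reading comes with each control period).
- viewer.get_image(name): name is "scene" or "top" or "wrist"; returns a dict with "image" (400x640x3 uint8, red, green, blue), "range_z" (400x640 float32, mm along the optical axis (not along the pixel's ray), 0 where there is no reading), "vfov" (degrees; the focal length in pixels is half the picture's height over the tangent of half this angle, whatever the lens; pixels are square), "cx", "cy" (the principal point, pixels), "extrinsics" (4x4, takes a point from world to camera coordinates); the wrist camera has in their place "T_tool_cam" (4x4, takes a point from camera to tool coordinates, whose origin is the TCP and whose axes are the flange's). Camera axes: x right, y up, looking along -z (the intrinsics and any distortion apply to the point x, -y, -z); pixel columns grow to the right and rows downward; lengths in mm; the calibration is good to about 2 mm. A picture is of the moment at which its call begins: read the wrist's pose just before it.
- ctrl.close_job(): hands the job in, once; it reports no verdict.
Trained networks look in a picture, given as the dict that the camera call returned (one of the last four; its "shot" number tells which), for a name from the list of things; names that differ only in an ending like _2 or _b are one class to them, and where a whole thing is asked for, a point or a joint stands for the part that bears it (a point fixed in the world has none). Each returns a list of dicts, best first, with "p" (0 to 1); they miss things now and then, are a little off and sometimes report something else, mostly with a low value. They report only what shows in the picture. A call takes as long as a camera call. They do not tell look-alikes from the thing itself.
- recognise(picture, name): "xy" ([column, row] as shares, 0 to 1, of the picture: columns of its width, rows of its height, amid what is visible of it).
The state is a dict: "t": time; "qpos": joint angles; "qvel": joint speeds; "joint_torque": joint torques, N m; "ee_pos": TCP position; "orientation": TCP orientation; "ft_force": force on the tool from outside, world axes, zero at the start; "moment": the same for the moment, N m; "width": finger opening in mm.
Only numpy, scipy, OpenCV 4.12 (cv2) and the standard library are available. Lean on these libraries where they do the work, as an engineer would, in place of code of your own. Each camera call takes 0.05 s, during which the arm holds its last target.

## Working session

There is one attempt and no reset: what is moved stays moved. The work goes in short steps, Python scripts to look and compute and a shell command to move; the robot and the scene stay as the last step left them, time stands still between calls to the robot, and variables do not carry over. Pictures are saved under pics/ and viewed, and the job is handed in when it is done.

```bash
ls; mkdir -p pics; cat > h.py <<'E'
import numpy as np, cv2
from workcell import ctrl, viewer, recognise
def save(d,n,crop=None,scale=1):
    im=d["image"][:,:,::-1]
    if crop: im=im[crop[1]:crop[3],crop[0]:crop[2]]
    if scale!=1: im=cv2.resize(im,None,fx=scale,fy=scale,interpolation=cv2.INTER_CUBIC)
    cv2.imwrite("pics/"+n,im)
E
python3 - <<'E'
from h import *
o=ctrl.get_obs();print(o)
for n in("scene","top","wrist"):
    d=viewer.get_image(n);save(d,n+"0.png")
    print(n,{k:(v if k not in("image","range_z") else v.shape) for k,v in d.items()})
    for t in("cradle","barrel_tail","barrel_front","clamp_tip","groove_mouth","clamp"):
        try: print(t,[(round(r["p"],2),np.round(np.array(r["xy"])*[640,400])) for r in recognise(d,t)])
        except Exception as e: print(t,e)
E
```

```text
pics
{'t': 0.0, 'qpos': array([ 1.17900812e+00,  4.23821472e-01,  1.63068333e+00, -8.09561487e-06,
        1.08857779e+00, -1.90175852e-02]), 'qvel': array([ 1.01330987e-03, -5.29819507e-04, -5.48480602e-05, -1.17466322e-04,
        4.73854307e-04,  9.69555599e-05]), 'joint_torque': array([ 8.38277192e-04, -5.44631302e+01, -2.73665947e+01,  6.43760199e-02,
        2.26516742e-02, -1.13534604e-04]), 'ee_pos': array([227.50501385, 581.82620826, 403.9162007 ]), 'orientation': array([-5.82101364e-01, -3.08689033e+00,  2.29327548e-03]), 'ft_force': array([-0.32149187, -0.7388575 , -0.11689695]), 'moment': array([ 0.01135864, -0.04822863, -0.01657755]), 'width': 87.64596299397482}
scene {'image': (400, 640, 3), 'range_z': (400, 640), 'vfov': 54.39681509384471, 'cx': 320.75887039666026, 'cy': 202.84945277009, 'extrinsics': array([[-7.95466021e-01,  6.05986533e-01,  3.75911380e-03,
         4.79874531e+02],
       [-4.35502108e-01, -5.75966135e-01,  6.91809890e-01,
         2.33355938e+02],
       [ 4.21392599e-01,  5.48674159e-01,  7.22069903e-01,
        -9.24094394e+02],
       [ 0.000000
[... 1138 characters left out ...]
))]
clamp_tip [(0.63, array([262., 208.]))]
groove_mouth [(0.93, array([258., 243.]))]
clamp [(0.48, array([261., 210.]))]
wrist {'image': (400, 640, 3), 'range_z': (400, 640), 'vfov': 60.43177903309335, 'cx': 309.7152754648816, 'cy': 203.45260818653458, 'T_tool_cam': array([[-3.24846247e-04,  9.65597825e-01,  2.60039873e-01,
         7.20767607e+01],
       [ 9.99999335e-01,  6.01399921e-04, -9.83943045e-04,
         1.88495226e+00],
       [-1.10648122e-03,  2.60039380e-01, -9.65597378e-01,
         2.07246481e+01],
       [ 0.00000000e+00,  0.00000000e+00,  0.00000000e+00,
         1.00000000e+00]]), 'shot': 3}
cradle []
barrel_tail []
barrel_front []
clamp_tip []
groove_mouth []
clamp []
```

View pics/scene0.png

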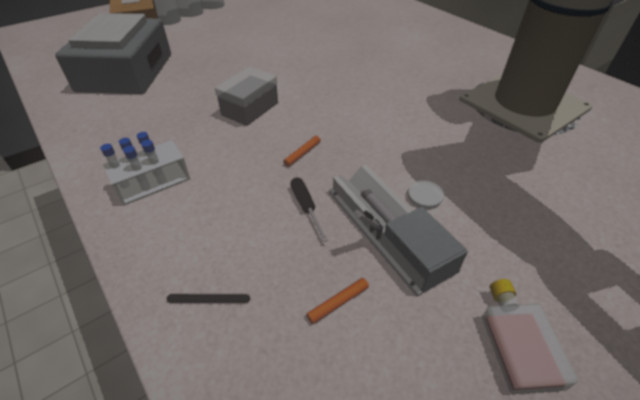

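View pics/top0.png

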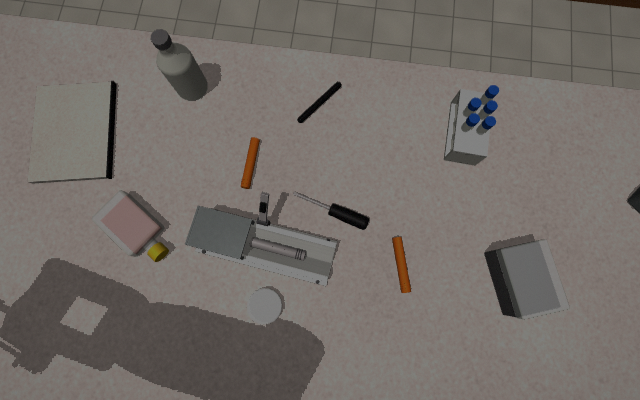

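The top view shows the cradle at about (262,242), the hood at its left end (220,232) and the clamp leaning up and away at (263,207). The barrel lies at about (278,248) with its ringed tail to the right at (303,254). The driver at (345,215), the dish at (266,305) and two orange look-alikes are nearby.

```bash
cat >> h.py <<'E'
from scipy.spatial.transform import Rotation as R
def cam2world(d,obs=None):
    if "extrinsics" in d: return np.linalg.inv(d["extrinsics"])
    T=np.eye(4);T[:3,:3]=R.from_rotvec(obs["orientation"]).as_matrix();T[:3,3]=obs["ee_pos"]
    return T@d["T_tool_cam"]
def cloud(d,obs=None):
    z=d["range_z"];f=200/np.tan(np.radians(d["vfov"]/2))
    v,u=np.mgrid[0:400,0:640]
    p=np.stack([(u-d["cx"])/f*z,-(v-d["cy"])/f*z,-z,np.ones_like(z)],-1)
    w=(p@cam2world(d,obs).T)[...,:3]; w[z==0]=np.nan
    return w
def proj(d,P,obs=None):
    f=200/np.tan(np.radians(d["vfov"]/2))
    P=np.atleast_2d(P);c=(np.c_[P,np.ones(len(P))]@np.linalg.inv(cam2world(d,obs)).T)[:,:3]
    return np.c_[d["cx"]+f*c[:,0]/-c[:,2], d["cy"]-f*c[:,1]/-c[:,2]]
E
python3 - <<'E'
from h import *
for n in("top","scene"):
    d=viewer.get_image(n);w=cloud(d)
    save(d,n+"1.png",(170,160,350,320) if n=="top" else (310,140,490,300),4)
    pts=[(220,232),(252,247),(278,247),(303,255),(295,230),(330,262),(263,207),(330,240),(263,195),(345,215),(266,305)] if n=="top" else [(425,245),(401,233),(365,195),(368,218),(402,205),(350,195)]
    for u,v in pts: print(n,u,v,w[v,u].round(1))
    m=(abs(w[...,2]-64)<5)
    if n=="top": m[:, :170]=0;m[:,280:]=0
    else: m[:,:370]=0;m[:,480:]=0;m[:190]=0;m[290:]=0
    q=w[m];print(len(q),q.mean(0))
    r=cv2.minAreaRect(q[:,:2].astype(np.float32));print("hood",r,cv2.boxPoints(r).round(1).tolist())
E
```

```text
top 220 232 [535.9 157.5  62.3]
top 252 247 [520.4 106.7  23.3]
top 278 247 [525.7  59.   34.3]
top 303 255 [517.5  13.2  34.8]
top 295 230 [562.5  35.7  11. ]
top 330 262 [512.8 -35.8  13.7]
top 263 207 [584.6  88.   83.7]
top 330 240 [552.8 -30.8   9.1]
top 263 195 [602.3  89.   95.7]
top 345 215 [599.7 -52.   26.3]
top 266 305 [423.6  66.7  14.5]
2494 [548.60179198 163.97459356  62.86523194]
hood ((671.8067016601562, 186.11630249023438), (374.8183898925781, 145.98135375976562), 16.848106384277344) [[471.29998779296875, 201.6999969482422], [513.5999755859375, 61.900001525878906], [872.2999877929688, 170.60000610351562], [830.0, 310.29998779296875]]
scene 425 245 [550.  172.6  66.5]
scene 401 233 [560.8 136.3  65.8]
scene 365 195 [526.8  24.1  33.7]
scene 368 218 [589.5  94.7  80.8]
scene 402 205 [497.8  82.1  39.3]
scene 350 195 [550.5  12.1  38.5]
2831 [539.83949496 163.90428607  65.31509849]
hood ((545.7720336914062, 152.00021362304688), (116.11223602294922, 92.22173309326172), 83.13797760009766) [[493.1000061035156, 99.9000015258789], [584.5999755859375, 88.9000015258789], [598.5, 204.10000610351562], [506.8999938964844, 215.10000610351562]]
```

```bash
ls pics
```

```text
scene0.png
scene1.png
top0.png
top1.png
wrist0.png
```

View pics/top1.png

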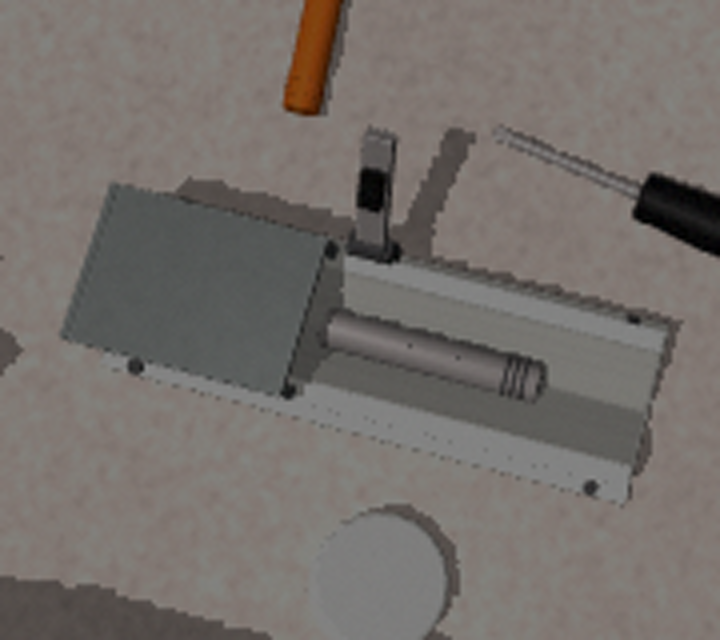

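View pics/scene1.png

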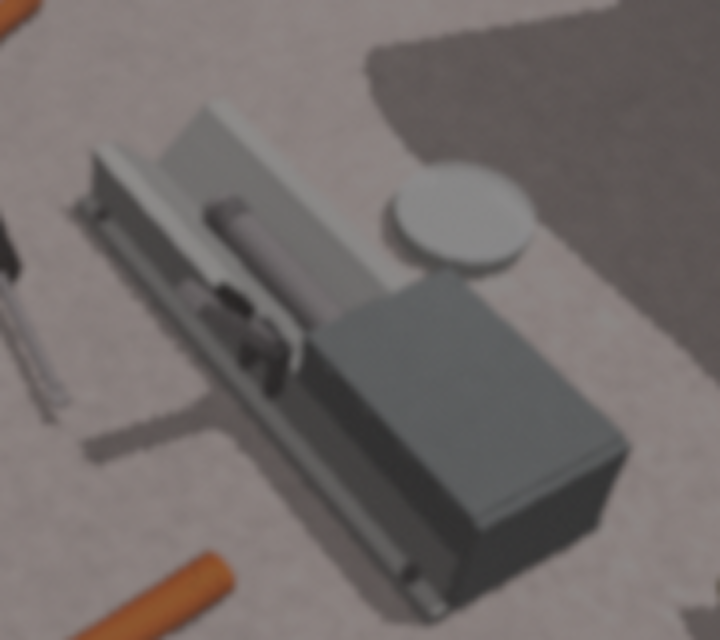

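```bash
cat > fit.py <<'E'
from h import *
from scipy.optimize import least_squares
def cr(p,q):  # cradle pts -> world
    c,s=np.cos(p[2]),np.sin(p[2]); q=np.atleast_2d(q).astype(float)
    return np.c_[p[0]+c*q[:,0]-s*q[:,1], p[1]+s*q[:,0]+c*q[:,1], q[:,2]]
E
python3 - <<'E'
from fit import *
d=viewer.get_image("top"); e=viewer.get_image("scene")
q=[(99,-35,64),(0,-35,64),(0,35,64),(99,35,64),(-150,-24,38),(-150,24,38)]
t=np.array([(110,184),(335,240),(288,395),(62,337),(663,352),(632,465)])/4+[170,160]
qs=[(99,-35,64),(0,-35,64),(0,35,64),(99,35,64)]
s=np.array([(478,527),(308,347),(447,272),(630,443)])/4+[310,140]
def f(p,dd,qq,m): return (proj(dd,cr(p,qq))-m).ravel()
for nm,fun in(("top",lambda p:f(p,d,q,t)),("scene",lambda p:f(p,e,qs,s)),("both",lambda p:np.r_[f(p,d,q,t),f(p,e,qs,s)])):
    r=least_squares(fun,[545,115,1.4],x_scale=[10,10,.1]);print(nm,r.x,np.round(r.fun.reshape(-1,2),1).tolist())
E
```

```text
top [529.75977397 109.0532519    1.4511079 ] [[0.6, -0.7], [-0.7, -0.6], [-0.8, 0.6], [-0.5, 0.4], [0.2, 0.7], [1.3, -0.5]]
scene [531.74270783 113.8357936    1.45572954] [[0.9, 1.4], [-1.7, -2.2], [-0.3, -0.8], [0.9, 0.9]]
both [530.17323155 111.23396626   1.45122695] [[-0.6, -1.1], [-1.9, -1.0], [-2.0, 0.2], [-1.7, 0.0], [-1.0, 0.3], [0.0, -1.0], [-0.1, -0.5], [-2.2, -3.8], [-0.8, -2.2], [-0.1, -0.7]]
```

```bash
cat > go.py <<'E'
import sys
from fit import *
P=[530,110,1.451]
def rep(): 
    o=ctrl.get_obs();Rm=R.from_rotvec(o["orientation"]).as_matrix()
    c,s=np.cos(P[2]),np.sin(P[2]);C=np.array([[c,-s],[s,c]])
    e=C.T@(o["ee_pos"][:2]-P[:2])
    return o,Rm,e
if __name__=="__main__":
    o,Rm,e=rep();x,y,z=map(float,sys.argv[1:4])
    t=cr(P,[x,y,z])[0];print("tcp cradle",e.round(1),"z",o["ee_pos"][2].round(1),"F",o["ft_force"].round(2),"t",o["t"])
    c,s=np.cos(P[2]),np.sin(P[2])
    Rd=np.array([[-s*-1*-1*-1 if 0 else -s,c,0],[c,s,0],[0,0,-1]])
    print("shift tool mm",(Rm.T@(t-o["ee_pos"])).round(1),"rot deg",np.degrees(R.from_matrix(Rm.T@Rd).as_rotvec()).round(2))
E
python3 go.py -60 0 320
```

```text
tcp cradle [432.5 356.6] z 404.7 F [0.49 0.14 0.01] t 1.25
shift tool mm [-468.6 -387.6   84.7] rot deg [ -0.   -0.  -14.5]
```

```bash
python3 -m handwheel '[{"gripper":1,"tx":-0.039,"ty":-0.032},{"gripper":1,"tx":-0.039,"ty":-0.032},{"gripper":1,"tx":-0.039,"ty":-0.032},{"gripper":1,"tx":-0.039,"ty":-0.032},{"gripper":1,"tx":-0.039,"ty":-0.032},{"gripper":1,"tx":-0.039,"ty":-0.032},{"gripper":1,"tx":-0.039,"ty":-0.032},{"gripper":1,"tx":-0.039,"ty":-0.032}]'
python3 -m handwheel '[{"gripper":1,"tx":-0.039,"ty":-0.032,"tz":0.02},{"gripper":1,"tx":-0.039,"ty":-0.032,"tz":0.02},{"gripper":1,"tx":-0.039,"ty":-0.032,"tz":0.02},{"gripper":1,"tx":-0.039,"ty":-0.032,"tz":0.02},{"gripper":1,"rz":-7.2},{"gripper":1,"rz":-7.2},{"gripper":1}]'
python3 go.py -60 0 320
```

```text
tcp cradle [432.5 356.6] z 404.7 F [0.49 0.14 0.01] t 1.25
shift tool mm [-468.6 -387.6   84.7] rot deg [ -0.   -0.  -14.5]$[0]: bad value
$[0]: bad value
```

```bash
python3 -m handwheel '[{"gripper":1.0,"tx":-0.039,"ty":-0.032,"tz":0.0,"rx":0.0,"ry":0.0,"rz":0.0}]'; python3 go.py -60 0 320
```

```text
t: 1.38
ee_pos: [251.7, 539.4, 404.7]
orientation: [0.577, 3.088, 0.003]
ft_force: [0.7, 0.3, -0.3]
width: 81.0
tcp cradle [393.  327.6] z 404.7 F [ 0.65  0.35 -0.31] t 1.375
shift tool mm [-429.5 -358.1   84. ] rot deg [  0.1    0.   -14.32]
```

```bash
python3 -m handwheel '[{"gripper":1,"tx":-0.039,"ty":-0.032,"tz":0,"rx":0,"ry":0,"rz":0},{"gripper":1,"tx":-0.039,"ty":-0.032,"tz":0,"rx":0,"ry":0,"rz":0},{"gripper":1,"tx":-0.039,"ty":-0.032,"tz":0,"rx":0,"ry":0,"rz":0},{"gripper":1,"tx":-0.039,"ty":-0.032,"tz":0,"rx":0,"ry":0,"rz":0},{"gripper":1,"tx":-0.039,"ty":-0.032,"tz":0,"rx":0,"ry":0,"rz":0},{"gripper":1,"tx":-0.039,"ty":-0.032,"tz":0,"rx":0,"ry":0,"rz":0},{"gripper":1,"tx":-0.039,"ty":-0.032,"tz":0,"rx":0,"ry":0,"rz":0}]'
python3 go.py -60 0 320
```

```text
t: 2.25
ee_pos: [425.6, 228.5, 405.0]
orientation: [0.582, 3.087, 0.001]
ft_force: [-0.5, 0.3, -0.4]
width: 11.3
tcp cradle [105.2 117.9] z 405.0 F [-0.5   0.35 -0.37] t 2.25
shift tool mm [-155.4 -130.5   85. ] rot deg [  0.03   0.03 -14.49]
```

```bash
python3 -m handwheel '[{"gripper":1,"tx":-0.039,"ty":-0.033,"tz":0.021,"rx":0,"ry":0,"rz":0},{"gripper":1,"tx":-0.039,"ty":-0.033,"tz":0.021,"rx":0,"ry":0,"rz":0},{"gripper":1,"tx":-0.039,"ty":-0.033,"tz":0.021,"rx":0,"ry":0,"rz":0},{"gripper":1,"tx":-0.039,"ty":-0.032,"tz":0.021,"rx":0,"ry":0,"rz":0},{"gripper":1,"tx":0,"ty":0,"tz":0,"rx":0,"ry":0,"rz":-7.25},{"gripper":1,"tx":0,"ty":0,"tz":0,"rx":0,"ry":0,"rz":-7.25},{"gripper":1,"tx":0,"ty":0,"tz":0,"rx":0,"ry":0,"rz":0}]'
python3 go.py -60 0 320
python3 - <<'E'
from go import *
o=ctrl.get_obs();d=viewer.get_image("wrist");save(d,"wrist1.png")
np.savez("w1.npz",**{k:v for k,v in d.items()},op=o["ee_pos"],orr=o["orientation"])
for t in("barrel_tail","groove_mouth","clamp_tip"): print(t,[(round(r["p"],2),np.round(np.array(r["xy"])*[640,400])) for r in recognise(d,t)])
q=[(0,-35,64),(0,35,64),(-150,-24,38),(-150,24,38),(0,-24,38),(0,24,38),(-98,0,36)]
print(proj(d,cr(P,q),o).round(0).tolist())
E
```

```text
t: 3.12
ee_pos: [522.6, 51.0, 320.6]
orientation: [-0.19, -3.136, -0.0]
ft_force: [0.1, -0.2, 0.8]
width: 0.8
tcp cradle [-59.5   0.3] z 320.6 F [ 0.08 -0.24  0.75] t 3.125
shift tool mm [-0.3 -0.5  0.6] rot deg [ 0.   -0.   -0.08]
barrel_tail [(0.84, array([319., 201.])), (0.64, array([ 68., 224.]))]
groove_mouth [(0.9, array([387., 197.]))]
clamp_tip [(0.63, array([369., 259.]))]
[[387.0, 259.0], [392.0, 166.0], [195.0, 234.0], [189.0, 175.0], [380.0, 233.0], [384.0, 175.0], [258.0, 204.0]]
```

View pics/wrist1.png

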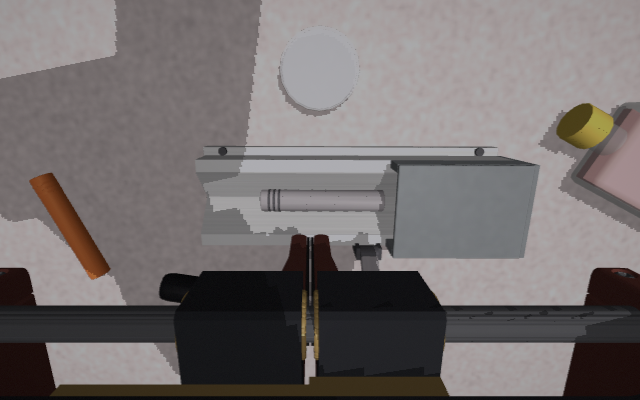

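```bash
python3 - <<'E'
from go import *
d=dict(np.load("w1.npz"));o={"ee_pos":d["op"],"orientation":d["orr"]}
save(d,"w1a.png",(180,140,420,280),3.3)
print(proj(d,cr(P,[(-98,0,27),(0,0,27),(-150,-35,0),(-150,0,14)]),o).round(1))
w=cloud(d,o);C=np.array([[np.cos(P[2]),-np.sin(P[2])],[np.sin(P[2]),np.cos(P[2])]])
e=(w[...,:2]-P[:2])@C
for u in (230,300,340,360):
    print(u,[(v,e[v,u,1].round(1),w[v,u,2].round(1)) for v in range(155,250,3)])
print("row200",[(u,e[200,u,0].round(1),w[200,u,2].round(1)) for u in list(range(250,270,2))+list(range(376,400,2))])
E
```

```text
[[259.9 201.5]
 [379.2 201.3]
 [209.2 230.8]
 [201.4 197.8]]
230 [(155, np.float64(36.2), np.float64(10.8)), (158, np.float64(36.1), np.float64(29.2)), (161, np.float64(34.6), np.float64(35.7)), (164, np.float64(32.5), np.float64(36.9)), (167, np.float64(30.2), np.float64(37.0)), (170, np.float64(28.1), np.float64(38.3)), (173, np.float64(25.7), np.float64(38.0)), (176, np.float64(23.0), np.float64(36.0)), (179, np.float64(20.0), np.float64(32.8)), (182, np.float64(16.6), np.float64(28.3)), (185, np.float64(13.8), np.float64(26.3)), (188, np.float64(10.5), np.float64(22.8)), (191, np.float64(6.9), np.float64(18.4)), (194, np.float64(3.4), np.float64(14.7)), (197, np.float64(0.7), np.float64(14.2)), (200, np.float64(-1.8), np.float64(14.9)), (203, np.float64(-3.6), np.float64(18.1)), (206, np.float64(-5.6), np.float64(20.4)), (209, np.float64(-7.7), np.float64(22.2)), (212, np.float64(-9.7), np.float64(24.3)), (215, np.float64(-11.9), np.float64(25.8)), (218, np.float64(-13.8), np.float64(27.9)), (221, np.float64(-15.6), np.float64(30.5)), (224, np.float64(-17.7), np.float64(32.0)), (
[... 4777 characters left out ...]
loat64(33.8)), (262, np.float64(-95.3), np.float64(34.0)), (264, np.float64(-93.7), np.float64(34.0)), (266, np.float64(-92.1), np.float64(33.5)), (268, np.float64(-90.4), np.float64(34.7)), (376, np.float64(-4.2), np.float64(34.6)), (378, np.float64(-2.3), np.float64(33.3)), (380, np.float64(-1.0), np.float64(34.6)), (382, np.float64(0.8), np.float64(33.8)), (384, np.float64(2.4), np.float64(33.6)), (386, np.float64(8.3), np.float64(15.0)), (388, np.float64(9.8), np.float64(16.0)), (390, np.float64(11.7), np.float64(15.1)), (392, np.float64(13.2), np.float64(16.0)), (394, np.float64(15.1), np.float64(15.4)), (396, np.float64(4.3), np.float64(63.2)), (398, np.float64(5.8), np.float64(63.0))]
```

View pics/w1a.png

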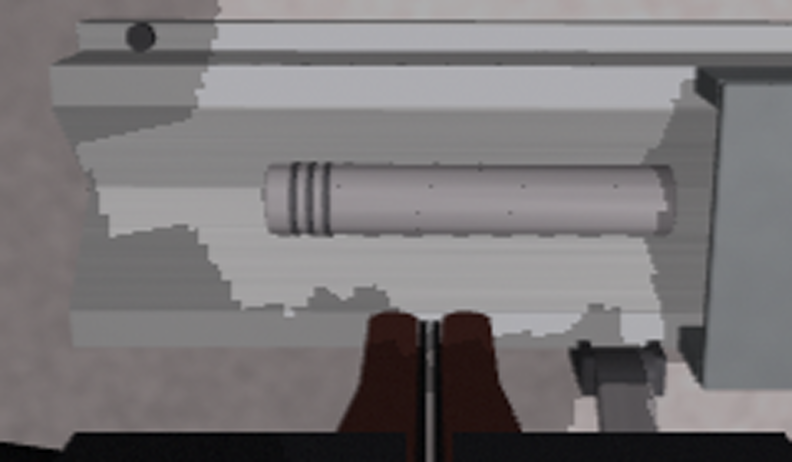

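```bash
python3 - <<'E'
from go import *
print(cr(P,[3.3,0.8,0]))
E
sed -i 's/^P=.*/P=[530-.4,110+3.37,1.451]/' go.py
python3 go.py -122 0 260
```

```text
[[529.60011659 113.37195689   0.        ]]
tcp cradle [-62.4  -0.4] z 320.8 F [ 0.01  1.21 -0.34] t 3.325
shift tool mm [  0.3 -59.6  60.8] rot deg [ 0.    0.02 -0.07]
```

```bash
python3 -m handwheel '[{"gripper":1,"tx":0,"ty":-0.03,"tz":0.0,"rx":0,"ry":0,"rz":0},{"gripper":1,"tx":0,"ty":-0.03,"tz":0.02,"rx":0,"ry":0,"rz":0},{"gripper":1,"tx":0,"ty":0,"tz":0.04,"rx":0,"ry":0,"rz":0},{"gripper":1,"tx":0,"ty":0,"tz":0.02,"rx":0,"ry":0,"rz":0},{"gripper":1,"tx":0,"ty":0,"tz":0,"rx":0,"ry":0,"rz":0}]'
python3 go.py -122 0 211.5
python3 - <<'E'
from go import *
o=ctrl.get_obs();d=viewer.get_image("wrist");save(d,"wrist2.png")
print(proj(d,cr(P,[(-100.8,0,27),(0,0,27),(0,35,64),(0,-35,64)]),o).round(1).tolist())
print(proj(d,cr(P,[(-122,0,36)]),o))
E
```

```text
t: 3.95
ee_pos: [514.8, -8.3, 239.5]
orientation: [-0.189, -3.133, 0.0]
ft_force: [0.7, -0.4, 0.5]
width: 0.6
tcp cradle [-122.5    0.2] z 239.5 F [ 0.69 -0.35  0.46] t 3.95
shift tool mm [-0.3  0.5 28. ] rot deg [-0.01 -0.17 -0.04]
[[342.5, 237.0], [512.1, 236.8], [569.0, 193.8], [542.8, 325.8]]
[[306.72584566 242.66328515]]
```

View pics/wrist2.png

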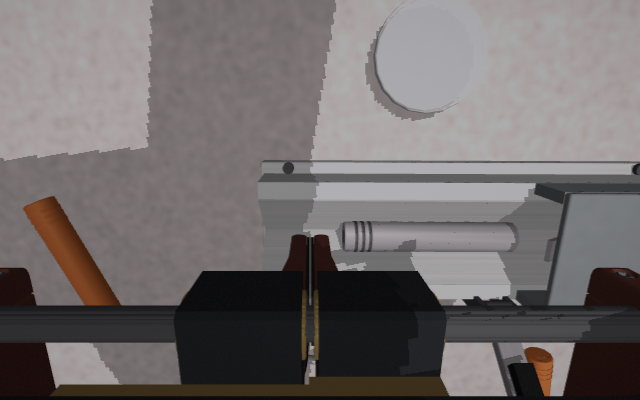

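```bash
python3 -m handwheel '[{"gripper":1,"tx":0,"ty":0,"tz":0.014,"rx":0,"ry":0,"rz":0},{"gripper":1,"tx":0,"ty":0,"tz":0.012,"rx":0,"ry":0,"rz":0},{"gripper":1,"tx":0,"ty":0,"tz":0.0,"rx":0,"ry":0,"rz":0}]'
python3 go.py -122 0 211.5;python3 -m handwheel '[{"gripper":1,"tx":0,"ty":0,"tz":0.002,"rx":0,"ry":0,"rz":0},{"gripper":1,"tx":0,"ty":0.005,"tz":0.0,"rx":0,"ry":0,"rz":0},{"gripper":1,"tx":0,"ty":0,"tz":0.0,"rx":0,"ry":0,"rz":0}]'
python3 go.py -122 0 211.5
```

```text
t: 4.38
ee_pos: [515.0, -8.3, 213.8]
orientation: [-0.188, -3.134, 0.0]
ft_force: [0.1, 0.3, 0.2]
width: 0.3
tcp cradle [-122.5   -0. ] z 213.8 F [0.11 0.3  0.16] t 4.375
shift tool mm [0.  0.5 2.3] rot deg [-0.01 -0.09  0.  ]
t: 4.75
ee_pos: [516.1, -3.1, 212.9]
orientation: [0.187, 3.135, 0.0]
ft_force: [1.0, 0.1, 0.3]
width: 0.7
tcp cradle [-117.2   -0.5] z 212.9 F [1.   0.12 0.25] t 4.75
shift tool mm [ 0.5 -4.8  1.4] rot deg [0.   0.03 0.03]
```

```bash
python3 -m handwheel '[{"gripper":1,"tx":0,"ty":0.004,"tz":0,"rx":0,"ry":0,"rz":0},{"gripper":1,"tx":0,"ty":0.004,"tz":0,"rx":0,"ry":0,"rz":0},{"gripper":1,"tx":0,"ty":0.004,"tz":0,"rx":0,"ry":0,"rz":0},{"gripper":1,"tx":0,"ty":0.004,"tz":0,"rx":0,"ry":0,"rz":0}]'
python3 go.py -122 0 211.5;python3 -m handwheel '[{"gripper":1,"tx":0,"ty":0.004,"tz":0,"rx":0,"ry":0,"rz":0},{"gripper":1,"tx":0,"ty":0.004,"tz":0.0,"rx":0,"ry":0,"rz":0},{"gripper":1,"tx":0,"ty":0.004,"tz":0,"rx":0,"ry":0,"rz":0}]'
python3 go.py -122 0 211.5
python3 - <<'E'
from go import *
o=ctrl.get_obs();d=viewer.get_image("wrist");save(d,"wrist3.png")
E
```

```text
t: 5.25
ee_pos: [517.9, 12.7, 212.7]
orientation: [0.188, 3.136, -0.0]
ft_force: [0.3, -1.7, 1.1]
width: 0.4
tcp cradle [-101.4   -0.5] z 212.7 F [ 0.26 -1.74  1.12] t 5.25
shift tool mm [  0.5 -20.6   1.2] rot deg [-0.01  0.01  0.01]
t: 5.62
ee_pos: [519.4, 24.6, 212.7]
orientation: [0.188, 3.136, -0.0]
ft_force: [0.2, -2.5, 1.8]
width: 0.5
tcp cradle [-89.4  -0.5] z 212.7 F [ 0.19 -2.47  1.8 ] t 5.625
shift tool mm [  0.5 -32.6   1.2] rot deg [-0.    0.01  0.  ]
```

View pics/wrist3.png

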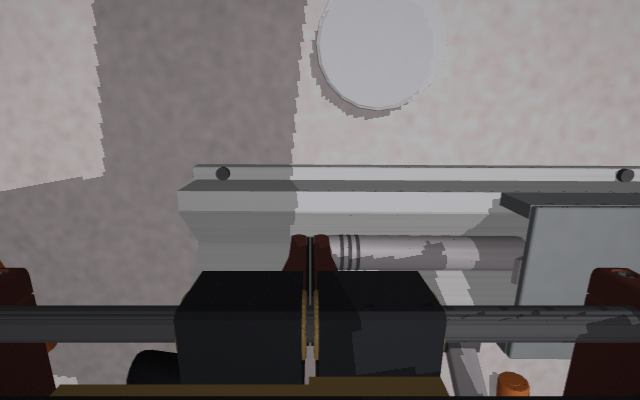

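```bash
python3 -m handwheel '[{"gripper":1,"tx":0,"ty":0.003,"tz":0,"rx":0,"ry":0,"rz":0},{"gripper":1,"tx":0,"ty":0.003,"tz":0,"rx":0,"ry":0,"rz":0},{"gripper":1,"tx":0,"ty":0.003,"tz":0,"rx":0,"ry":0,"rz":0},{"gripper":1,"tx":0,"ty":0.003,"tz":0,"rx":0,"ry":0,"rz":0}]'
python3 go.py -122 0 211.5;python3 -m handwheel '[{"gripper":1,"tx":0,"ty":0.003,"tz":0,"rx":0,"ry":0,"rz":0},{"gripper":1,"tx":0,"ty":0.003,"tz":0.0,"rx":0,"ry":0,"rz":0},{"gripper":1,"tx":0,"ty":0.002,"tz":0,"rx":0,"ry":0,"rz":0}]'
python3 go.py -122 0 211.5
for i in 1; do :; done; python3 -m handwheel '[{"gripper":1,"tx":0,"ty":0.001,"tz":0,"rx":0,"ry":0,"rz":0}]'
```

```text
t: 6.18
ee_pos: [520.7, 36.3, 212.7]
orientation: [-0.188, -3.136, 0.0]
ft_force: [-1.0, -5.2, 1.6]
width: 0.6
tcp cradle [-77.6  -0.4] z 212.7 F [-1.02 -5.2   1.57] t 6.175
shift tool mm [  0.4 -44.4   1.2] rot deg [-0.02 -0.    0.01]
t: 6.55
ee_pos: [521.7, 44.3, 212.7]
orientation: [0.188, 3.136, -0.0]
ft_force: [-0.4, -4.8, 1.9]
width: 0.6
tcp cradle [-69.5  -0.4] z 212.7 F [-0.36 -4.79  1.92] t 6.55
shift tool mm [  0.4 -52.5   1.2] rot deg [-0.01  0.    0.01]
t: 6.68
ee_pos: [521.8, 45.3, 212.7]
orientation: [0.188, 3.136, -0.0]
ft_force: [0.7, -4.3, 2.6]
width: 0.4
```

```bash
cat > guard.py <<'E'
from go import *
o,Rm,e=rep();F=-(o["ft_force"]@Rm[:,1]);print("x",e[0].round(2),"z",o["ee_pos"][2].round(1),"push",F.round(2),"Fz",o["ft_force"][2].round(1));sys.exit(int(F>7.5))
E
g(){ python3 guard.py; }
g && python3 -m handwheel '[{"gripper":1,"tx":0,"ty":0.0008,"tz":0,"rx":0,"ry":0,"rz":0}]' >/dev/null &&
g && python3 -m handwheel '[{"gripper":1,"tx":0,"ty":0.0008,"tz":0,"rx":0,"ry":0,"rz":0}]' >/dev/null &&
g && python3 -m handwheel '[{"gripper":1,"tx":0,"ty":0.0008,"tz":0,"rx":0,"ry":0,"rz":0}]' >/dev/null &&
g && python3 -m handwheel '[{"gripper":1,"tx":0,"ty":0.0008,"tz":0,"rx":0,"ry":0,"rz":0}]' >/dev/null &&
g && python3 -m handwheel '[{"gripper":1,"tx":0,"ty":0.0008,"tz":0,"rx":0,"ry":0,"rz":0}]' >/dev/null &&
g && python3 -m handwheel '[{"gripper":1,"tx":0,"ty":0.0008,"tz":0,"rx":0,"ry":0,"rz":0}]' >/dev/null &&
g && python3 -m handwheel '[{"gripper":1,"tx":0,"ty":0.0008,"tz":0,"rx":0,"ry":0,"rz":0}]' >/dev/null &&
g && python3 -m handwheel '[{"gripper":1,"tx":0,"ty":0.0008,"tz":0,"rx":0,"ry":0,"rz":0}]' >/dev/null && g
```

```text
x -68.53 z 212.7 push 4.2 Fz 2.6
x -67.79 z 212.7 push 5.33 Fz 2.0
x -66.99 z 212.7 push 4.72 Fz 3.1
x -66.18 z 212.7 push 5.35 Fz 1.4
x -65.34 z 212.7 push 5.56 Fz 1.8
x -64.54 z 212.7 push 4.46 Fz 1.7
x -63.74 z 212.7 push 5.6 Fz 1.7
x -62.94 z 212.7 push 5.53 Fz 2.0
x -62.14 z 212.7 push 4.12 Fz 2.1
```

```bash

g(){ python3 guard.py; }
g && python3 -m handwheel '[{"gripper":1,"tx":0,"ty":0.0008,"tz":0,"rx":0,"ry":0,"rz":0}]' >/dev/null &&
g && python3 -m handwheel '[{"gripper":1,"tx":0,"ty":0.0008,"tz":0,"rx":0,"ry":0,"rz":0}]' >/dev/null &&
g && python3 -m handwheel '[{"gripper":1,"tx":0,"ty":0.0008,"tz":0,"rx":0,"ry":0,"rz":0}]' >/dev/null &&
g && python3 -m handwheel '[{"gripper":1,"tx":0,"ty":0.0008,"tz":0,"rx":0,"ry":0,"rz":0}]' >/dev/null &&
g && python3 -m handwheel '[{"gripper":1,"tx":0,"ty":0.0008,"tz":0,"rx":0,"ry":0,"rz":0}]' >/dev/null &&
g && python3 -m handwheel '[{"gripper":1,"tx":0,"ty":0.0008,"tz":0,"rx":0,"ry":0,"rz":0}]' >/dev/null &&
g && python3 -m handwheel '[{"gripper":1,"tx":0,"ty":0.0008,"tz":0,"rx":0,"ry":0,"rz":0}]' >/dev/null &&
g && python3 -m handwheel '[{"gripper":1,"tx":0,"ty":0.0008,"tz":0,"rx":0,"ry":0,"rz":0}]' >/dev/null &&
g && python3 -m handwheel '[{"gripper":1,"tx":0,"ty":0.0008,"tz":0,"rx":0,"ry":0,"rz":0}]' >/dev/null &&
g && python3 -m handwheel '[{"gripper":1,"tx":0,"ty":0.0008,"tz":0,"rx":0,"ry":0,"rz":0}]' >/dev/null &&
g && python3 -m handwheel '[{"gripper":1,"tx":0,"ty":0.0008,"tz":0,"rx":0,"ry":0,"rz":0}]' >/dev/null &&
g && python3 -m handwheel '[{"gripper":1,"tx":0,"ty":0.0008,"tz":0,"rx":0,"ry":0,"rz":0}]' >/dev/null &&
g && python3 -m handwheel '[{"gripper":1,"tx":0,"ty":0.0008,"tz":0,"rx":0,"ry":0,"rz":0}]' >/dev/null &&
g && python3 -m handwheel '[{"gripper":1,"tx":0,"ty":0.0008,"tz":0,"rx":0,"ry":0,"rz":0}]' >/dev/null && g
```

```text
x -62.14 z 212.7 push 4.12 Fz 2.1
x -61.32 z 212.7 push 4.34 Fz 1.6
x -60.53 z 212.7 push 4.82 Fz 2.3
x -59.74 z 212.7 push 5.33 Fz 2.3
x -58.94 z 212.7 push 5.4 Fz 1.4
x -58.13 z 212.7 push 4.52 Fz 1.3
x -57.58 z 212.7 push 10.05 Fz 2.4
```

```bash
python3 -m handwheel '[{"gripper":1,"tx":0,"ty":0,"tz":0,"rx":0,"ry":0,"rz":0}]'>/dev/null; python3 guard.py;  python3 -m handwheel '[{"gripper":1,"tx":0,"ty":0.0003,"tz":0,"rx":0,"ry":0,"rz":0}]' >/dev/null; python3 guard.py
```

```text
x -57.66 z 212.7 push 7.22 Fz 2.1
x -57.54 z 212.7 push 10.03 Fz 2.6
```

```bash
python3 -m handwheel '[{"gripper":1,"tx":0,"ty":0.0003,"tz":0,"rx":0,"ry":0,"rz":0}]' >/dev/null; python3 guard.py;python3 -m handwheel '[{"gripper":1,"tx":0,"ty":0.0,"tz":0,"rx":0,"ry":0,"rz":0}]' >/dev/null; python3 guard.py
```

```text
x -57.41 z 212.7 push 12.74 Fz 2.2
x -57.46 z 212.7 push 10.14 Fz 3.1
```

```bash
python3 -m handwheel '[{"gripper":1,"tx":0,"ty":-0.006,"tz":0,"rx":0,"ry":0,"rz":0},{"gripper":1,"tx":0,"ty":-0.008,"tz":0,"rx":0,"ry":0,"rz":0},{"gripper":1,"tx":0,"ty":0,"tz":-0.03,"rx":0,"ry":0,"rz":0},{"gripper":1,"tx":0,"ty":0,"tz":-0.04,"rx":0,"ry":0,"rz":0},{"gripper":1,"tx":0,"ty":0,"tz":-0.035,"rx":0,"ry":0,"rz":0},{"gripper":1,"tx":0,"ty":0,"tz":0,"rx":0,"ry":0,"rz":0}]'
python3 go.py -19 -110 310
python3 - <<'E'
from go import *
c,s=np.cos(P[2]),np.sin(P[2]);C=np.array([[c,-s],[s,c]])
o=ctrl.get_obs();d=viewer.get_image("wrist");save(d,"wrist4.png")
print("tail pred(-48.5)",proj(d,cr(P,[(-48.5,0,27),(0,35,64)]),o).round(1).tolist())
for n in("top","scene"):
    d=viewer.get_image(n);w=cloud(d);e=(w[...,:2]-P[:2])@C
    if n=="top": save(d,"top4.png",(170,160,350,320),4)
    m=(abs(e[...,0]+15)<12)&(e[...,1]<-30)&(e[...,1]>-110)&(w[...,2]>52)&(w[...,2]<115)
    q=np.c_[e[m],w[m][:,2]];print(n,len(q),q.min(0),q.max(0))
    if len(q): print(np.round(q[np.argsort(q[:,2])][::max(1,len(q)//8)],1).tolist())
E
```

```text
t: 9.68
ee_pos: [522.3, 43.1, 320.0]
orientation: [0.188, 3.131, 0.002]
ft_force: [-0.6, -0.2, -0.3]
width: 0.5
tcp cradle [-70.7  -1.1] z 320.0 F [-0.57 -0.23 -0.26] t 9.675
shift tool mm [-108.8   51.7   10.6] rot deg [ 0.07  0.28 -0.  ]
tail pred(-48.5) [[333.5, 198.3], [408.7, 162.4]]Traceback (most recent call last):
  File "<stdin>", line 9, in <module>
    return umr_minimum(a, axis, None, out, keepdims, initial, where)
ValueError: zero-size array to reduction operation minimum which has no identity
```

View pics/wrist4.png

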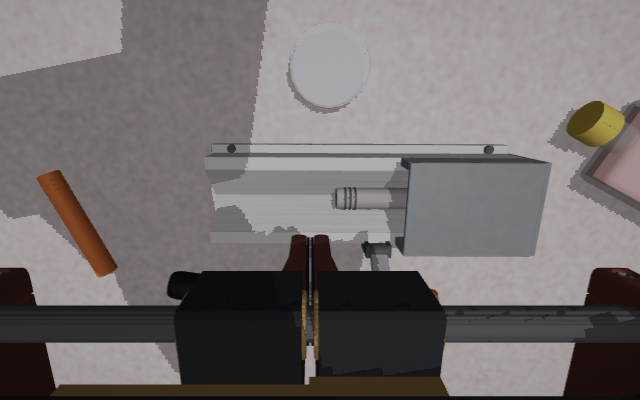

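The barrel tail is now at (332,198), where predicted, so it stayed against the stop. The clamp hinge is at (377,248), still open.

```bash
python3 - <<'E'
from go import *
c,s=np.cos(P[2]),np.sin(P[2]);C=np.array([[c,-s],[s,c]])
o=ctrl.get_obs();d=viewer.get_image("wrist")
print(proj(d,cr(P,[(-15,-38,46)]),o))
d=viewer.get_image("scene");w=cloud(d);e=(w[...,:2]-P[:2])@C
save(d,"scene4.png",(310,140,490,300),4)
m=(abs(e[...,0]+15)<14)&(e[...,1]<-30)&(e[...,1]>-110)&(w[...,2]>52)&(w[...,2]<115)
q=np.c_[e[m],w[m][:,2]];print(len(q),q.min(0),q.max(0))
print(np.round(q[np.argsort(q[:,2])][::max(1,len(q)//12)],1).tolist())
E
```

```text
[[377.55693491 254.79921977]]
238 [-23.34802627 -81.54946042  52.05644092] [ -9.38950369 -34.83008189  98.31063816]
[[-18.1, -34.9, 52.1], [-20.9, -38.8, 53.9], [-20.8, -43.3, 58.8], [-11.1, -54.8, 66.0], [-9.5, -58.7, 74.3], [-11.3, -54.4, 78.9], [-10.5, -66.0, 81.9], [-11.0, -66.1, 85.9], [-16.5, -58.9, 87.4], [-13.5, -61.2, 89.3], [-10.6, -75.8, 93.9], [-16.4, -80.5, 95.1], [-10.5, -77.9, 97.3]]
```

View pics/scene4.png

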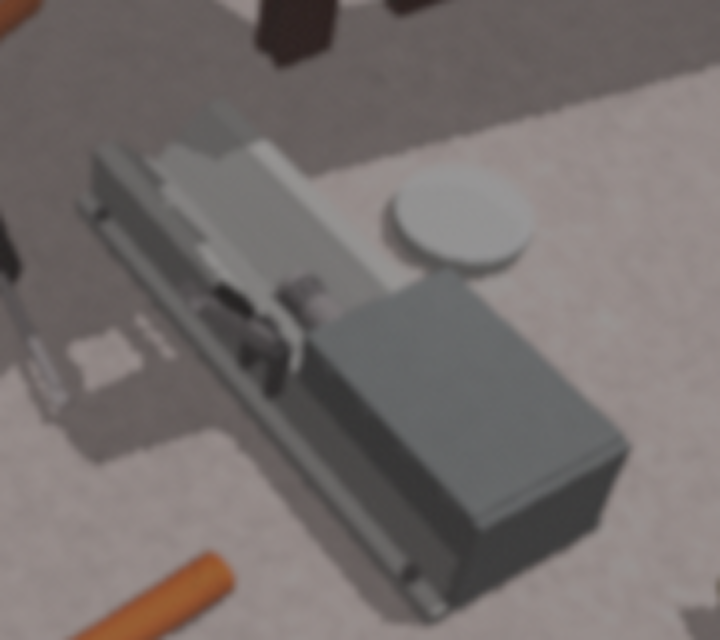

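```bash
python3 -m handwheel '[{"gripper":1,"tx":-0.036,"ty":0.017,"tz":0,"rx":0,"ry":0,"rz":0},{"gripper":1,"tx":-0.036,"ty":0.017,"tz":0,"rx":0,"ry":0,"rz":0},{"gripper":1,"tx":-0.036,"ty":0.0175,"tz":0,"rx":0,"ry":0,"rz":0},{"gripper":1,"tx":0,"ty":0,"tz":0.0,"rx":0,"ry":0,"rz":0},{"gripper":1,"tx":0,"ty":0,"tz":0.027,"rx":0,"ry":0,"rz":0},{"gripper":1,"tx":0,"ty":0,"tz":0.026,"rx":0,"ry":0,"rz":0},{"gripper":1,"tx":0,"ty":0,"tz":0,"rx":0,"ry":0,"rz":0}]'
python3 go.py -19 -75 267
python3 - <<'E'
from h import *
d=viewer.get_image("scene");save(d,"scene5.png",(290,60,490,220),4)
E
```

```text
t: 10.75
ee_pos: [632.8, 80.9, 261.6]
orientation: [-0.188, -3.129, 0.002]
ft_force: [0.4, 1.0, -0.3]
width: 0.7
tcp cradle [ -19.9 -106.4] z 261.6 F [ 0.38  0.96 -0.32] t 10.75
shift tool mm [31.4  0.9 -5.2] rot deg [-0.09 -0.39 -0.  ]
```

View pics/scene5.png

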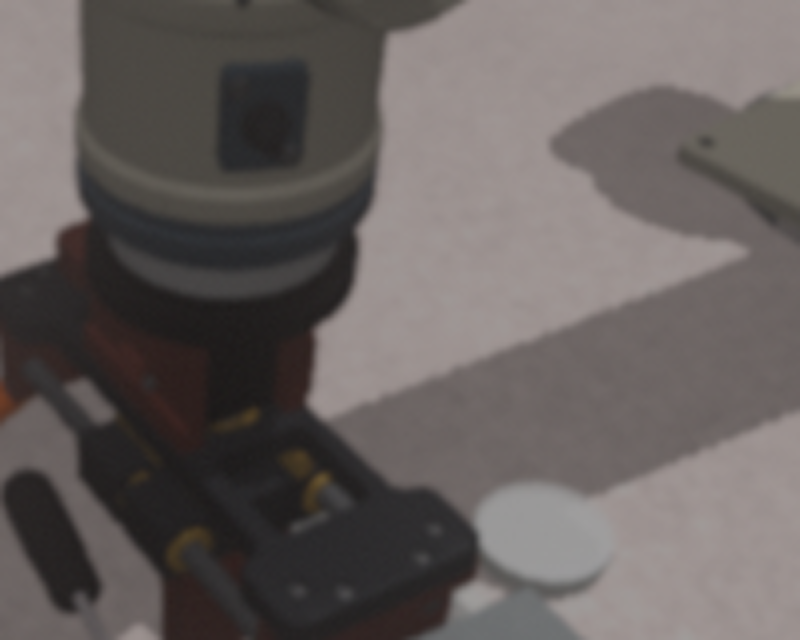

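```bash
python3 -m handwheel '[{"gripper":1,"tx":0.012,"ty":0,"tz":0,"rx":0,"ry":0,"rz":0},{"gripper":1,"tx":0.010,"ty":0,"tz":0,"rx":0,"ry":0,"rz":0},{"gripper":1,"tx":0.008,"ty":0,"tz":0,"rx":0,"ry":0,"rz":0}]'
python3 -m handwheel '[{"gripper":1,"tx":0.008,"ty":0,"tz":0,"rx":0,"ry":0,"rz":0},{"gripper":1,"tx":0.008,"ty":0,"tz":0,"rx":0,"ry":0,"rz":0},{"gripper":1,"tx":0.008,"ty":0,"tz":0,"rx":0,"ry":0,"rz":0}]'
python3 go.py -19 -28 262
```

```text
t: 11.18
ee_pos: [604.7, 85.0, 265.9]
orientation: [0.188, 3.134, 0.001]
ft_force: [1.5, -0.2, 1.6]
width: 0.7
t: 11.55
ee_pos: [580.6, 87.8, 264.6]
orientation: [-0.188, -3.135, 0.0]
ft_force: [0.7, -0.4, 0.1]
width: 0.6
tcp cradle [-19.3 -53.7] z 264.6 F [ 0.66 -0.43  0.11] t 11.55
shift tool mm [25.7  0.3  2.6] rot deg [-0.01 -0.03  0.01]
```

```bash
python3 -m handwheel '[{"gripper":1,"tx":0.008,"ty":0,"tz":0,"rx":0,"ry":0,"rz":0},{"gripper":1,"tx":0.008,"ty":0,"tz":0,"rx":0,"ry":0,"rz":0},{"gripper":1,"tx":0.008,"ty":0,"tz":0,"rx":0,"ry":0,"rz":0},{"gripper":1,"tx":0.006,"ty":0,"tz":0,"rx":0,"ry":0,"rz":0}]'
python3 - <<'E'
from go import *
o=ctrl.get_obs();d=viewer.get_image("wrist");save(d,"wrist6.png")
d=viewer.get_image("scene");save(d,"scene6.png",(310,100,490,260),4)
E
python3 go.py -19 -10 262
```

```text
t: 12.05
ee_pos: [550.9, 91.4, 264.6]
orientation: [-0.188, -3.136, 0.0]
ft_force: [1.3, -0.2, 0.3]
width: 0.6
tcp cradle [-19.3 -23.6] z 264.6 F [ 0.3  -0.16 -0.48] t 12.15
shift tool mm [13.6  0.3  2.6] rot deg [-0.01 -0.06  0.01]
```

View pics/wrist6.png

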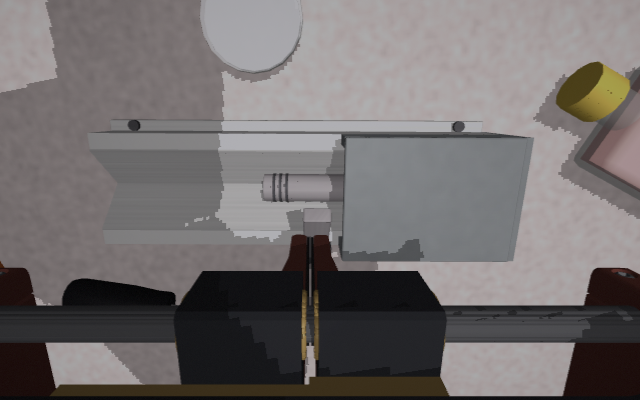

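View pics/scene6.png

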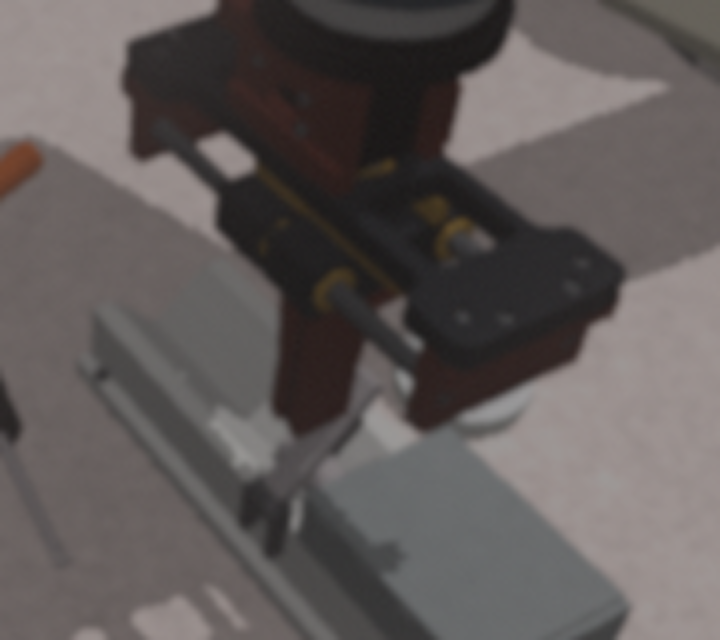

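```bash
python3 -m handwheel '[{"gripper":1,"tx":0.006,"ty":0,"tz":0.005,"rx":0,"ry":0,"rz":0},{"gripper":1,"tx":0.006,"ty":0,"tz":0.007,"rx":0,"ry":0,"rz":0},{"gripper":1,"tx":0.004,"ty":0,"tz":0.006,"rx":0,"ry":0,"rz":0},{"gripper":1,"tx":0,"ty":0,"tz":0.006,"rx":0,"ry":0,"rz":0}]'
python3 go.py -19 -8 232;python3 -m handwheel '[{"gripper":1,"tx":0,"ty":0,"tz":0.004,"rx":0,"ry":0,"rz":0},{"gripper":1,"tx":0,"ty":0,"tz":0.0,"rx":0,"ry":0,"rz":0}]'; python3 go.py -19 -8 232
```

```text
t: 12.65
ee_pos: [535.1, 93.3, 240.0]
orientation: [-0.188, -3.135, 0.0]
ft_force: [-1.2, 0.2, 0.3]
width: 0.5
tcp cradle [-19.3  -7.9] z 240.0 F [-1.19  0.2   0.29] t 12.65
shift tool mm [-0.1  0.3  8. ] rot deg [-0.02 -0.06  0.01]
t: 12.9
ee_pos: [535.6, 93.2, 236.3]
orientation: [-0.188, -3.135, 0.0]
ft_force: [0.5, -0.7, 0.7]
width: 0.3
tcp cradle [-19.3  -8.4] z 236.3 F [ 0.54 -0.75  0.73] t 12.9
shift tool mm [0.4 0.3 4.3] rot deg [-0.01 -0.03  0.  ]
```

Tip at about z=54. Lowering in small steps with a force check.

```bash
cat > gz.py <<'E'
from go import *
o,Rm,e=rep();F=o["ft_force"][2];print("z",o["ee_pos"][2].round(2),"F",o["ft_force"].round(1));sys.exit(int(F>6))
E
g(){ python3 gz.py; }
python3 -m handwheel '[{"gripper":1,"tx":0,"ty":0,"tz":0.001,"rx":0,"ry":0,"rz":0}]' >/dev/null; 
g && python3 -m handwheel '[{"gripper":1,"tx":0,"ty":0,"tz":0.001,"rx":0,"ry":0,"rz":0}]' >/dev/null &&
g && python3 -m handwheel '[{"gripper":1,"tx":0,"ty":0,"tz":0.001,"rx":0,"ry":0,"rz":0}]' >/dev/null &&
g && python3 -m handwheel '[{"gripper":1,"tx":0,"ty":0,"tz":0.001,"rx":0,"ry":0,"rz":0}]' >/dev/null &&
g && python3 -m handwheel '[{"gripper":1,"tx":0,"ty":0,"tz":0.0007,"rx":0,"ry":0,"rz":0}]' >/dev/null &&
g && python3 -m handwheel '[{"gripper":1,"tx":0,"ty":0,"tz":0.0007,"rx":0,"ry":0,"rz":0}]' >/dev/null &&
g && python3 -m handwheel '[{"gripper":1,"tx":0,"ty":0,"tz":0.0007,"rx":0,"ry":0,"rz":0}]' >/dev/null &&
g && python3 -m handwheel '[{"gripper":1,"tx":0,"ty":0,"tz":0.0007,"rx":0,"ry":0,"rz":0}]' >/dev/null && g
python3 - <<'E'
from go import *
d=viewer.get_image("scene");save(d,"scene7.png",(310,100,490,260),4)
E
```

```text
z 235.73 F [ 1.1 -0.  -0.3]
z 234.82 F [-1.5  0.2 -0.9]
z 233.74 F [-0.8  0.2  0.5]
z 232.67 F [-0.3 -0.4 -0.4]
z 231.94 F [-1.   0.2  0.2]
z 231.69 F [-2.8  0.  11.7]
```

View pics/scene7.png

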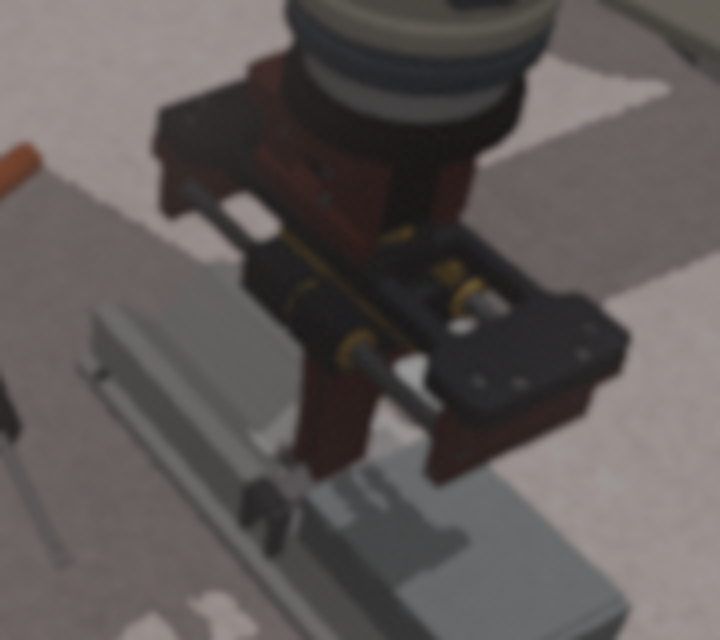

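```bash
python3 -m handwheel '[{"gripper":1,"tx":0,"ty":0,"tz":0.0002,"rx":0,"ry":0,"rz":0},{"gripper":1,"tx":0,"ty":0,"tz":0,"rx":0,"ry":0,"rz":0},{"gripper":1,"tx":0,"ty":0,"tz":0,"rx":0,"ry":0,"rz":0}]'; python3 gz.py
python3 -m handwheel '[{"gripper":1,"tx":0,"ty":0,"tz":-0.005,"rx":0,"ry":0,"rz":0},{"gripper":1,"tx":0,"ty":0,"tz":-0.04,"rx":0,"ry":0,"rz":0},{"gripper":1,"tx":0,"ty":0,"tz":-0.05,"rx":0,"ry":0,"rz":0},{"gripper":1,"tx":-0.025,"ty":-0.025,"tz":0,"rx":0,"ry":0,"rz":0},{"gripper":1,"tx":-0.025,"ty":-0.025,"tz":0,"rx":0,"ry":0,"rz":0},{"gripper":1,"tx":0,"ty":0,"tz":0,"rx":0,"ry":0,"rz":0},{"gripper":1,"tx":0,"ty":0,"tz":0,"rx":0,"ry":0,"rz":0}]'
python3 - <<'E'
from go import *
c,s=np.cos(P[2]),np.sin(P[2]);C=np.array([[c,-s],[s,c]])
o=ctrl.get_obs();d=viewer.get_image("wrist");save(d,"wrist8.png",(200,100,520,300),2.5)
print("tail pred",((proj(d,cr(P,[(-48.5,0,27),(0,35,64),(-15,25,49.5),(-15,0,49.5)]),o)-[200,100])*2.5).round(1).tolist())
w=cloud(d,o);e=(w[...,:2]-P[:2])@C
m=(abs(e[...,0]+15)<5)&(w[...,2]>42)&(w[...,2]<120)&(e[...,1]<40)
q=np.c_[e[m],w[m][:,2]]
for y in range(-40,30,8):
    k=abs(q[:,1]-y)<4; print(y,k.sum(),q[k,2].mean().round(1) if k.any() else None)
d=viewer.get_image("scene");save(d,"scene8.png",(310,100,490,260),4)
E
```

```text
t: 14.08
ee_pos: [535.6, 93.2, 231.7]
orientation: [0.188, 3.136, -0.0]
ft_force: [-2.6, 0.2, 8.8]
width: 0.3
z 231.74 F [-2.6  0.2  8.8]
t: 14.95
ee_pos: [578.8, 37.8, 325.8]
orientation: [-0.189, -3.135, -0.0]
ft_force: [-0.4, 0.1, 0.3]
width: 0.7
tail pred [[331.8, 73.0], [526.3, -55.1], [456.3, -13.0], [451.7, 76.8]]
-40 119 50.7
-32 141 49.2
-24 140 48.7
-16 143 48.8
-8 145 48.8
0 153 48.8
8 167 48.8
16 155 48.8
24 101 48.7
```

View pics/wrist8.png

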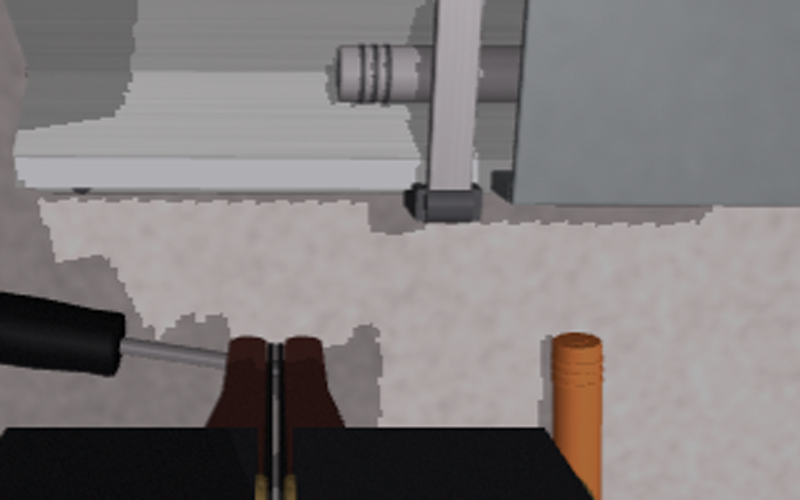

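View pics/scene8.png

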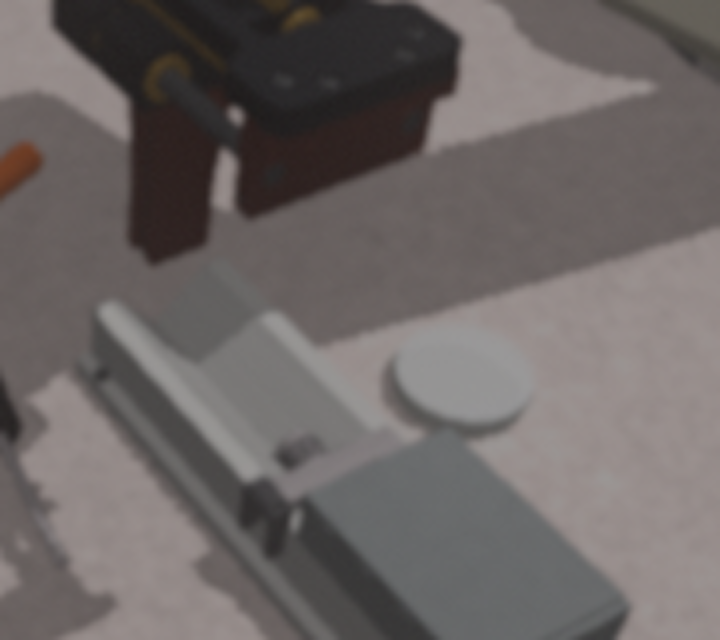

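```bash
python3 go.py -70.7 -1.1 320; python3 -m handwheel '[{"gripper":1,"tx":0.029,"ty":-0.001,"tz":0.003,"rx":0,"ry":0,"rz":0},{"gripper":1,"tx":0.028,"ty":-0.001,"tz":0.003,"rx":0,"ry":0,"rz":0},{"gripper":1,"tx":0,"ty":0,"tz":0,"rx":0,"ry":0,"rz":0},{"gripper":1,"tx":0,"ty":0,"tz":0,"rx":0,"ry":0,"rz":0}]'
python3 - <<'E'
from go import *
o,_,e=rep();print(e,o["ee_pos"][2])
d=viewer.get_image("wrist");save(d,"wrist9.png")
a=cv2.imread("pics/wrist4.png")
b=d["image"][:,:,::-1]
cv2.imwrite("pics/cmp.png",cv2.resize(np.vstack([a[170:260,200:420],b[170:260,200:420]]),None,fx=3.2,fy=3.2,interpolation=cv2.INTER_CUBIC))
print(proj(d,cr(P,[(-48.5,0,27),(0,35,64)]),o).round(1).tolist())
E
```

```text
tcp cradle [-68.7 -57.7] z 325.8 F [-0.2  -0.18 -0.47] t 15.05
shift tool mm [56.5 -1.9  5.9] rot deg [-0.   -0.06  0.04]
t: 15.55
ee_pos: [523.2, 42.9, 320.5]
orientation: [0.187, 3.135, 0.0]
ft_force: [1.1, 0.2, -0.1]
width: 0.6
[-70.77113184  -2.04215907] 320.49986217642163
[[333.9, 198.2], [409.0, 162.3]]
```

View pics/cmp.png

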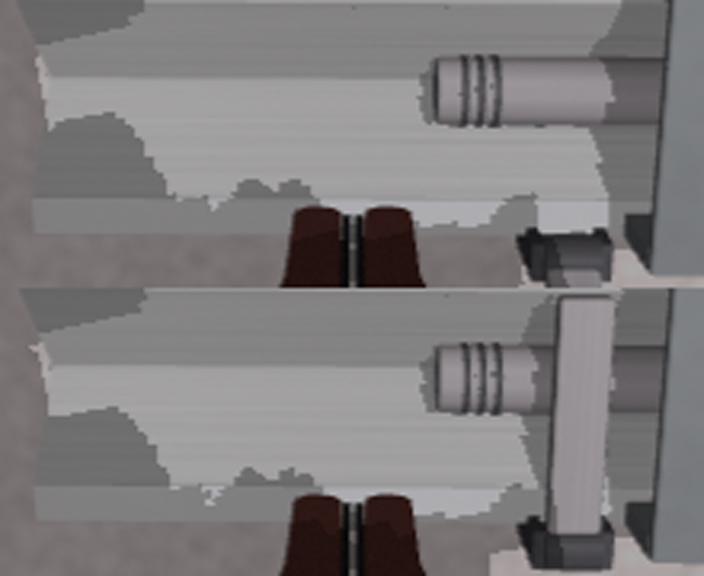

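```bash
python3 - <<'E'
from workcell import ctrl
o=ctrl.get_obs();print(abs(o["qvel"]).max(),o["ft_force"].round(1))
print(ctrl.close_job())
E
```

```text
0.006982041352227335 [ 0.3 -0.6 -0.3]
the job is handed in; nothing more can be done
None
```

The barrel is against the end stop, the clamp arm is folded flat over it, and the job is handed in. It used about 16 s of the 48 s allowed; no verdict was reported.

- **Push:** I pushed the barrel's tail along the groove with the closed fingertips. Leaf drag was about 5 N. The stop showed as a jump to 10–13 N while the tool moved only about 0.25 mm for 0.6 mm of further command. That stays below the 20 N that would shift the stop, and it puts the barrel's front about 51 mm into the hood, within the stated 46–68 mm.
- **Clamp:** I swung the arm over from outside and pressed it down until it met firm resistance. The fingertips were then at 49.7 mm, against 49.5 mm expected for the level arm.
- **Last checks:** Depth readings put the arm's top at 48.7–48.8 mm over most of its length, a little higher towards the hinge (49–51 mm), so it is level. Two wrist pictures from nearly the same pose, before and after clamping, show the barrel tail in the same place. The tool was well clear and forces were about zero. In the pictures the other things near the cradle looked untouched, but I did not measure them.
- **Disagreements:** An intermediate oblique picture put the tail about 1.5 mm forward of prediction; the same-pose comparison did not confirm that. The first cradle estimate was about 3 mm off along the groove, and I corrected it from the wrist picture before pushing.

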